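# Weigh a batch of pigment pots

### The job

Weigh this batch of pigment pots: with the pan empty press the green key, pull the loader's orange sprung slide out until its pointer is at the red marker, hold it there for about two seconds, let it go fully home, and press the yellow key. Then stand every pot that is there gently on the steel pan, well within its edges, let go of them, and press the blue key while all of them are on it; then stand them all in the blue tray and, last, press the red key. Press one key at a time, blue only with every pot on the pan, red only with every pot in the tray, and leave the other things on the bench where they are.

Things in the scene. Friction and masses are not known exactly. Their poses are not given: they have to be found in the camera images.
- balance: cream-yellow bench balance, 270 (x) by 210 (y) mm, fixed to the bench; origin at the centre of its underside, -x is its front with the key ledge (ledge top 44 mm high); the four coloured keys stand in one row across the ledge, 48 mm apart, in any order of colours
- pan (a point): centre of the top of the balance's flat square steel pan, 190 (balance x) by 210 (balance y) mm, no rim, 82 mm above the bench; axes as the balance's
- key_green (a joint): green round spring key, 28 mm across, on the ledge at the front of the balance. Joint value in m: 0 up, 0.006 fully down; it sinks straight down, counts as pressed beyond 0.004, needs 5 N to go fully down and springs back up
- key_green_top (a point): centre of the top face of the green key (moves with it), 66 mm above the bench when up; its black collar, 44 mm across, ends 10 mm lower
- key_yellow (a joint): yellow round spring key, 28 mm across, on the ledge at the front of the balance. Joint value in m: 0 up, 0.006 fully down; it sinks straight down, counts as pressed beyond 0.004, needs 5 N to go fully down and springs back up
- key_yellow_top (a point): centre of the top face of the yellow key (moves with it), 66 mm above the bench when up; its black collar, 44 mm across, ends 10 mm lower
- key_blue (a joint): blue round spring key, 28 mm across, on the ledge at the front of the balance. Joint value in m: 0 up, 0.006 fully down; it sinks straight down, counts as pressed beyond 0.004, needs 5 N to go fully down and springs back up
- key_blue_top (a point): centre of the top face of the blue key (moves with it), 66 mm above the bench when up; its black collar, 44 mm across, ends 10 mm lower
- key_red (a joint): red round spring key, 28 mm across, on the ledge at the front of the balance. Joint value in m: 0 up, 0.006 fully down; it sinks straight down, counts as pressed beyond 0.004, needs 5 N to go fully down and springs back up
- key_red_top (a point): centre of the top face of the red key (moves with it), 66 mm above the bench when up; its black collar, 44 mm across, ends 10 mm lower
- loader: grey reference loader, a fixed block 240 (x) by 62 (y) by 50 mm high against the balance's left (+y) side; origin at the centre of its underside; axes parallel to the balance's; a white scale with 10 mm ticks runs along its top
- load_slide (a joint): sprung slide on the loader, in m: 0 fully home, grows as it is pulled along the loader's -x (towards the robot), at most 0.09; the spring pulls it home with about 2 N at 0 and 70 N/m more as it is drawn, 7 N at 0.07
- slide_tab (a point): point at the middle height of the upper part of the slide's upright orange tab, which is 14 mm thick (loader x), 30 mm wide (loader y); its top is 18 mm above this point, and the black carriage (46 by 30 mm) it stands on begins 29 mm below this point
- pointer (a point): the slide's black pointer, on its +y side, that moves along the scale
- marker: red marker clip, 4 mm thick along the loader's x and 14 mm high, clipped across the scale 35 to 70 mm towards -x from where the pointer rests; fixed; origin at its foot centre, axes as the loader's; the slide is at the marker when the pointer's x equals the marker's in the loader's frame
- out_tray: blue open tray, 250 (x) by 160 (y) by 28 mm high, walls and floor 5 mm, fixed, on the left of the bench, long enough for three pots in a row along its x; origin at the centre of its underside
- pot_a: closed white round pigment pot with a green band and green lid disc, 62 mm across, 50 mm high, 0.18 to 0.35 kg; origin at the centre of its underside, z up. Starts standing on the right of the bench; may be absent
- pot_b: closed white round pigment pot with a terracotta red-brown band and terracotta red-brown lid disc, 62 mm across, 50 mm high, 0.18 to 0.35 kg; origin at the centre of its underside, z up. Starts standing on the right of the bench; may be absent
- pot_c: closed white round pigment pot with a blue band and blue lid disc, 62 mm across, 50 mm high, 0.18 to 0.35 kg; origin at the centre of its underside, z up. Starts standing on the right of the bench; may be absent
- pot_d: closed white round pigment pot with a black band and black lid disc, 62 mm across, 50 mm high, 0.18 to 0.35 kg; origin at the centre of its underside, z up. Starts standing on the right of the bench; may be absent
- food_tub: open white food tub, 90 by 120 by 55 mm; to be left alone; origin at its underside
- detergent: white detergent bottle with a green label, 72 mm across, 170 mm tall; to be left alone; origin at its underside
- brush: wooden-handled brush lying in front of the robot; to be left alone; origin at its underside
- scoop: white plastic scoop lying in front of the robot; to be left alone; origin at its underside
Not all that is in view belongs to the job. What is shaped like the pot_d but purple or turquoise is not meant.

How it is judged:
By the outcome, as a careful person would: the job done as asked, in the order asked, and still so for the second after the job is handed in, with the robot touching nothing.
Of pot_a, pot_b, pot_c, pot_d only 2 to 3 are there at a start; the rules pass over those that are not, and their reading is None.
At some moment in a run one of pot_a, pot_b, pot_c, pot_d may be knocked a few centimetres aside while the robot is not near it.
It also fails if it takes over 210 s, if anything falls off the work surface, if the arm or the gripper's body presses on something with over 40 N, if the wrist force passes 120 N, or if a joint passes its speed limit or range.

### The arm

A 6-joint arm with a two-finger parallel gripper is mounted at the origin on the work surface. World frame = base frame: x ahead of the robot, y to its left, z up, the work surface at z = 0. Lengths are in m, angles in rad, forces in N, time in s.
With the tool pointing down it reaches from about 0.275 to 0.725 m from the base axis. Payload 15.9 kg.
Tool frame: the origin (TCP) lies midway between the tips of the shut fingers; the grasp point (between the pads) lies 19 mm behind it (robot.hold_point_z is the distance from the TCP to the grasp point, in m); z points along the fingers, y is the line along which they close (so a half turn about z gives the same grasp; the last joint's range is limited). The gripper opens to 85 mm and grips with 20 to 120 N. Pads are 22 mm wide; open, the fingers measure 114 mm over their backs; the gripper's body (76 mm by 85 mm) begins 54 mm behind the grasp point. The pads swing forward as they close: fully open they stand 13 mm farther back than shut.
Start: joints at [-1.325, 0.213, -0.034, 1.323, 0, 1.571], TCP at [0.122, -0.485, 0.231] pointing down, gripper open.
Joint ranges: [-2.98, 2.98], [-0.74, 1.72], [-1.14, 1.35], [-2.1, 2.04], [-1.57, 1.44], [-3.14, 3.14]. Speed limits (rad/s): [1.89, 1.89, 2.39, 2.57, 3.14, 3.14].

### API

Orientations are given as a 3x3 rotation matrix whose columns are the frame's x, y, z axes.
In Python, from rig import robot, grab_frame, camera_params gives the robot as it stands.
- The arm moves only by the shell command python3 -m crank 'ROWS' [FORCE]. ROWS is JSON, a list of rows, each a list of 7 numbers: the opening, from 0 (shut) to 1 (fully open), then the shift along the tool's x, y, z in cm, then the turn, a rotation vector about the tool's x, y, z in degrees. A call has 1 to 5 rows; each row is the pose to reach, as a shift and turn from the pose commanded when the call began, along the tool's axes at that moment; what a row does not reach only later rows make up. A row lasts 1/8 s, in which the tool goes at most 62.5 mm and 10.7 degrees, less where a joint would pass 70% of its speed; a pose out of reach is approached as far as the arm can. A call with a gripper value outside its range is refused whole. The fingers move at their own pace and stop on an object; FORCE is the grip in N (left out, the last holds). Time passes only in rows, so rows that repeat a pose let the fingers close. It gives the time, the measured TCP pose, the force, the opening and the grip force at its end, in the units of the state.
- robot.sense(): the state, without advancing time (a new reading comes with each control period).
- grab_frame(name): name is "scene" or "top" or "wrist"; returns the picture (400x640x3 uint8, red, green, blue); there is no depth.
- camera_params(name): a dict with "fx", "fy", "cx", "cy" (pixels), "xyz" and "rotation" of the camera in the world. Camera axes: x right, y up, looking along -z (the intrinsics and any distortion apply to the point x, -y, -z); pixel columns grow to the right and rows downward; lengths in m; the calibration is good to about 2 mm. A picture is of the moment at which its call begins: read the wrist's pose just before it. camera_params takes no time and is no camera call; for the wrist camera it gives the pose at the moment of the call.
- robot.job_done(): hands the job in; it is judged then, once.
The state is a dict: "clock": time; "qpos": joint angles; "joint_vel": joint speeds; "joint_efforts": joint torques, N m; "tcp_pos": TCP position; "orientation": TCP orientation; "wrist_force": force on the tool from outside, world axes, zero at the start; "moment": the same for the moment, N m; "grip_width": finger opening in m; "finger_force": force on a finger pad.
Only numpy, scipy, OpenCV 4.12 (cv2) and the standard library are available. Lean on these libraries where they do the work, as an engineer would, in place of code of your own. Each camera call takes 0.05 s, during which the arm holds its last target. There are 200 camera calls.

## Working session

There is one attempt and no reset: what is moved stays moved. The work goes in short steps, Python scripts to look and compute and a shell command to move; the robot and the scene stay as the last step left them, time stands still between calls to the robot, and variables do not carry over. Pictures are saved under pics/ and viewed, at most 14 in all, crops included, and the job is handed in when it is done.

```bash
mkdir -p pics; ls
python3 - <<'E'
from rig import robot, grab_frame, camera_params
import cv2,numpy as np
for n in("scene","top"):
    cv2.imwrite(f"pics/{n}0.png",grab_frame(n)[:,:,::-1]); print(n,{k:np.round(v,4).tolist() if not isinstance(v,(str,dict)) else v for k,v in camera_params(n).items()})
s=robot.sense(); print(s["tcp_pos"],s["orientation"],s["clock"],robot.hold_point_z)
E
```

```text
pics
scene {'fx': 483.0337, 'fy': 483.0337, 'cx': 321.4181, 'cy': 195.16, 'xyz': [1.5216, 0.4008, 0.8357], 'rotation': [[-0.3749, -0.5292, 0.7612], [0.9271, -0.2106, 0.3102], [-0.0039, 0.822, 0.5695]]}
top {'fx': 486.1485, 'fy': 486.1485, 'cx': 312.3718, 'cy': 197.6628, 'xyz': [0.3043, 0.0123, 1.2819], 'rotation': [[-0.025, 0.9832, -0.1807], [-0.9997, -0.026, -0.0034], [-0.0081, 0.1805, 0.9835]]}
[ 0.12159193 -0.48469827  0.23089664] [[ 9.69947743e-01  2.43313229e-01 -2.21980047e-04]
 [ 2.43313330e-01 -9.69947319e-01  9.06697907e-04]
 [ 5.30264432e-06 -9.33460292e-04 -9.99999564e-01]] 0.1 0.0187
```

View pics/scene0.png

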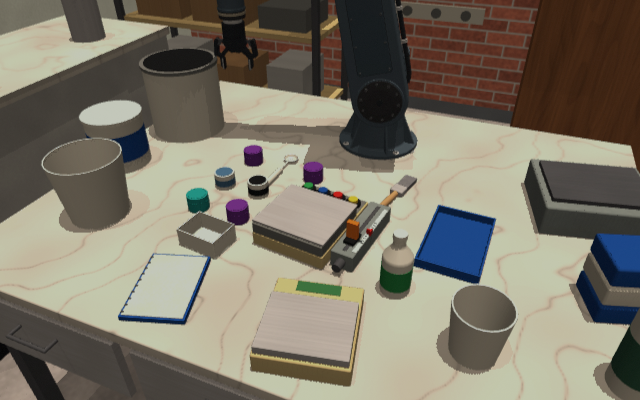

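View pics/top0.png

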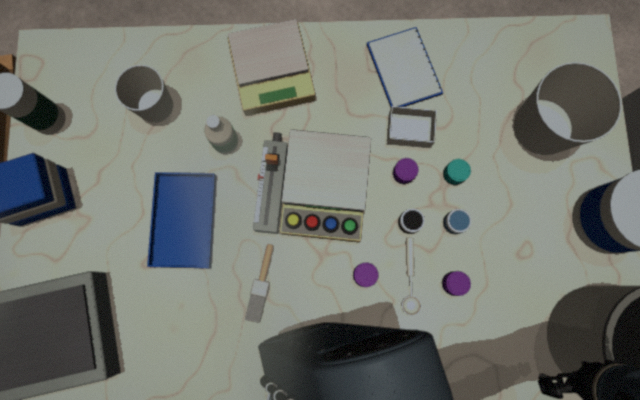

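Top picture: white-bodied pots with a black lid at (410,221) and a blue lid at (457,221). Purple look-alikes stand at (405,171), (366,274) and (457,283), a turquoise one at (458,171). The keys from left (+y) are yellow (293,220), red (312,222), blue (331,225) and green (350,226). The loader tab is at about (272,159), and the tray is at (183,220). I'll check this in close crops.

Run:
```python
import cv2
im=cv2.imread("pics/top0.png")
cv2.imwrite("pics/c1.png",cv2.resize(im[120:245,240:380],None,fx=5,fy=4.8,interpolation=cv2.INTER_CUBIC)[:600] if 0 else cv2.resize(im[125:245,245:385],None,fx=5,fy=5,interpolation=cv2.INTER_CUBIC))
cv2.imwrite("pics/c2.png",cv2.resize(im[150:300,350:490],None,fx=4,fy=4,interpolation=cv2.INTER_CUBIC))
```

```text
(no output)
```

View pics/c1.png

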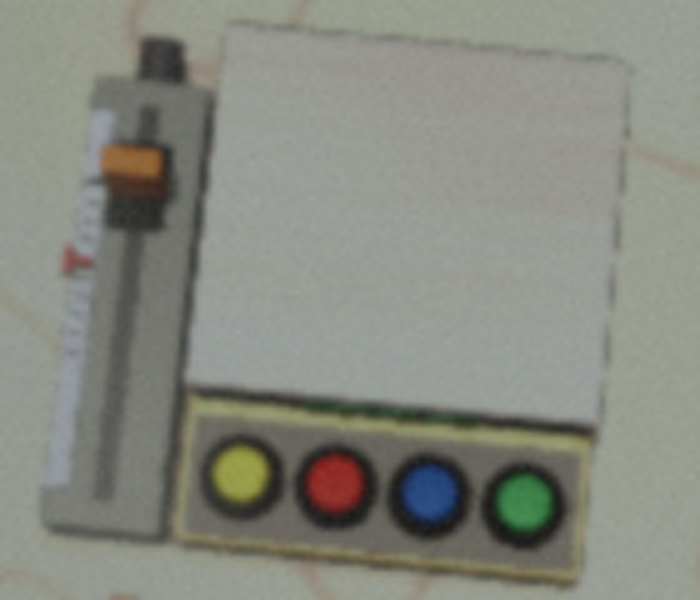

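View pics/c2.png

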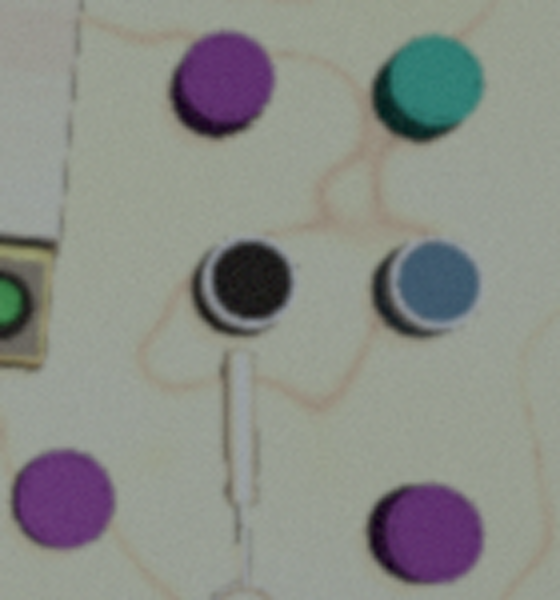

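Crop 1 (×5): keys yellow (241,474), red (336,484), blue (430,496), green (524,504); tab top (133,158); pointer near (97,180); marker (72,258). Crop 2 (×4): black pot lid (252,280) and blue pot lid (438,284). Both are white bodies with a coloured disc, so these are the real pots d and c.

```bash
cat > h.py <<'E'
from rig import robot, grab_frame, camera_params
import cv2,numpy as np
from scipy.spatial.transform import Rotation as R
def ray(p,u,v,z):
    "world point at height z seen at pixel u,v"
    d=np.array(p["rotation"])@[(u-p["cx"])/p["fx"],-(v-p["cy"])/p["fy"],-1]; o=np.array(p["xyz"])
    return o+d*(z-o[2])/d[2]
def proj(p,X):
    c=np.array(p["rotation"]).T@(np.array(X)-p["xyz"]); return np.array([p["cx"]-p["fx"]*c[0]/c[2],p["cy"]+p["fy"]*c[1]/c[2]])
def go(x,y,z,yaw=None):
    """cm shifts/deg turn in tool axes, to TCP x,y,z pointing down, tool y axis along yaw deg (mod 180)"""
    s=robot.sense(); O=np.array(s["orientation"])
    d=O.T@(np.array([x,y,z])-s["tcp_pos"])*100
    t=np.zeros(3)
    if yaw is not None:
        best=None
        for k in(0,180):
            a=np.radians(yaw+k); Y=np.array([np.cos(a),np.sin(a),0]); Z=np.array([0,0,-1.]); T=np.stack([np.cross(Y,Z),Y,Z],1)
            r=R.from_matrix(O.T@T).as_rotvec(degrees=True)
            if best is None or abs(np.linalg.norm(r))<np.linalg.norm(best): best=r
        t=best
    print("shift cm",d.round(2),"turn",t.round(1),"q6",round(s["qpos"][5],2))
def st():
    s=robot.sense(); O=np.array(s["orientation"]); print("t",round(s["clock"],2),"tcp",np.round(s["tcp_pos"],4),"yawY",round(np.degrees(np.arctan2(O[1,1],O[0,1])),1),"w",round(s["grip_width"],4),"F",np.round(s["wrist_force"],1),"ff",s["finger_force"])
E
python3 - <<'E'
from h import *
p=camera_params("top")
K={n:ray(p,245+u/5,125+v/5,.066) for n,u,v in(("y",241,474),("r",336,484),("b",430,496),("g",524,504))}
for n in K: print(n,K[n].round(4))
a=K["y"]-K["g"]; print("yaw of +y axis",np.degrees(np.arctan2(a[1],a[0])),np.linalg.norm(a)/3)
C=[ray(p,245+u/5,125+v/5,.082) for u,v in((230,22),(632,64),(598,425),(188,385))]
print(np.round(C,4)); print("pan",np.mean(C,0)); e=C[0]-C[1];print(np.degrees(np.arctan2(e[1],e[0])))
print("tab top",ray(p,245+133/5,125+158/5,.1),"at z .12",ray(p,245+133/5,125+158/5,.12))
for u,v in((97,180),(72,258)): print(ray(p,245+u/5,125+v/5,.055))
L=[ray(p,245+u/5,125+v/5,.05) for u,v in((95,78),(212,90),(165,540),(42,528))]; print(np.round(L,4))
for n,u,v in(("d",252,280),("c",438,284)): print(n,ray(p,350+u/4,150+v/4,.05).round(4))
for c in((155,173),(216,173),(213,268),(149,267)): print("tray",ray(p,*c,.028).round(4))
go(.45,-.1,.25,90)
E
```

```text
y [0.4722 0.0663 0.066 ]
r [0.4659 0.0185 0.066 ]
b [ 0.4585 -0.0286  0.066 ]
g [ 0.4533 -0.0757  0.066 ]
yaw of +y axis 82.41163986591442 0.04777294235241275
[[ 0.705   0.0671  0.082 ]
 [ 0.6768 -0.1388  0.082 ]
 [ 0.49   -0.113   0.082 ]
 [ 0.5157  0.0914  0.082 ]]
pan [ 0.59685942 -0.02332023  0.082     ]
82.20176240592622
tab top [0.62900879 0.1162355  0.1       ] at z .12 [0.62351483 0.11447737 0.12      ]
[0.63004579 0.1390647  0.055     ]
[0.58875157 0.15231399 0.055     ]
[[0.6868 0.1402 0.05  ]
 [0.6786 0.0787 0.05  ]
 [0.4416 0.1063 0.05  ]
 [0.4493 0.1689 0.05  ]]
d [ 0.4659 -0.2385  0.05  ]
c [ 0.4603 -0.3566  0.05  ]
tray [0.6122 0.4326 0.028 ]
tray [0.6079 0.2705 0.028 ]
tray [0.3585 0.2755 0.028 ]
tray [0.3652 0.4397 0.028 ]
shift cm [ 41.21 -29.32  -1.88] turn [-0.1  0.  14.1] q6 1.57
```

```bash
python3 -c "
from h import *
go(.4533,-.0757,.12,82.3)"
```

```text
shift cm [ 42.13 -31.59  11.12] turn [-0.1  0.  21.8] q6 1.57
```

```bash
python3 -m crank '[[0,42.1,-31.6,0,0,0,21.8],[0,42.1,-31.6,0,0,0,21.8],[0,42.1,-31.6,0,0,0,21.8],[0,42.1,-31.6,0,0,0,21.8],[0,42.1,-31.6,0,0,0,21.8]]'; python3 -c "
from h import *
st();go(.4533,-.0757,.12,82.3)"
```

```text
clock: 0.72
tcp_pos: [0.3125, -0.2493, 0.2313]
orientation: [[0.991, -0.135, 0.0], [-0.135, -0.991, -0.0], [0.0, 0.0, -1.0]]
wrist_force: [0.4, -1.1, 0.1]
grip_width: -0.0001
finger_force: 0.0
t 0.72 tcp [ 0.3125 -0.2493  0.2313] yawY -97.7 w -0.0001 F [ 0.4 -1.1  0.1] ff 0.0
shift cm [ 11.61 -19.1   11.13] turn [ 0. -0. -0.] q6 2.6
```

```bash
python3 -m crank '[[0,11.6,-19.1,6,0,0,0],[0,11.6,-19.1,11,0,0,0],[0,11.6,-19.1,11,0,0,0],[0,11.6,-19.1,11,0,0,0],[0,11.6,-19.1,11,0,0,0]]' >/dev/null; python3 -c "
from h import *
st();go(.4533,-.0757,.12,82.3)
p=camera_params('wrist');im=grab_frame('wrist')
cv2.imwrite('pics/w1.png',im[:,:,::-1]);print({k:np.round(v,3).tolist() for k,v in p.items()})
cv2.imwrite('pics/t1.png',grab_frame('top')[:,:,::-1])"
```

```text
t 1.35 tcp [ 0.4523 -0.0746  0.119 ] yawY -97.5 w -0.0001 F [-1.3  0.   0.5] ff 0.0
shift cm [ 0.11  0.1  -0.1 ] turn [-0.   0.2  0.2] q6 3.11
{'fx': 340.79, 'fy': 340.79, 'cx': 314.271, 'cy': 200.702, 'xyz': [0.525, -0.085, 0.262], 'rotation': [[-0.13, 0.948, 0.289], [-0.992, -0.124, -0.039], [-0.001, -0.292, 0.957]]}
```

View pics/w1.png

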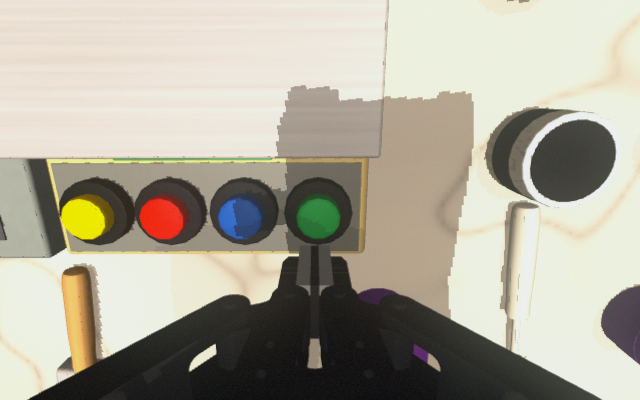

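View pics/t1.png

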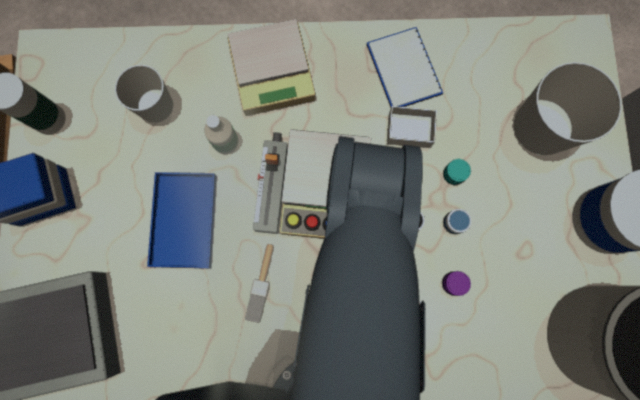

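Wrist picture: green key top at (320,215), blue (240,217), red (161,217), yellow (88,218), and the black pot at right with its lid at (570,160). The top picture shows no further pots where the arm had been hiding the bench, so the batch is pots c and d.

```bash
python3 -c "
from h import *
p=camera_params('wrist')
for c in((320,215),(240,217),(161,217),(88,218)): print(ray(p,*c,.066).round(4))
print('d lid',ray(p,570,160,.05))
go(.4533,-.0757,.12);go(.4533,-.0757,.061)"
```

```text
[ 0.4554 -0.0815  0.066 ]
[ 0.4607 -0.0325  0.066 ]
[0.4671 0.0156 0.066 ]
[0.4725 0.0603 0.066 ]
d lid [ 0.46538476 -0.2424309   0.05      ]
shift cm [ 0.12 -0.16  0.11] turn [0. 0. 0.] q6 3.11
shift cm [ 0.12 -0.16  6.01] turn [0. 0. 0.] q6 3.11
```

```bash
python3 -m crank '[[0,0.1,0.1,4.5,0,0,0],[0,0.1,0.1,6.1,0,0,0],[0,0.1,0.1,6.1,0,0,0],[0,0.1,0.1,6.1,0,0,0]]'; python3 -m crank '[[0,0,0,-6,0,0,0],[0,0,0,-10,0,0,0],[0,0,0,-10,0,0,0],[0,0,0,-10,0,0,0]]' >/dev/null;python3 -c "
from h import *
st()"
```

```text
clock: 1.95
tcp_pos: [0.4527, -0.0797, 0.0613]
orientation: [[0.991, -0.136, 0.0], [-0.136, -0.991, -0.0], [0.001, 0.0, -1.0]]
wrist_force: [-3.2, -0.5, 5.2]
grip_width: 0.0001
finger_force: 2.0
t 2.45 tcp [ 0.4529 -0.0792  0.1605] yawY -97.8 w -0.0001 F [-0.2 -0.9 -0.1] ff 0.0
```

```bash
python3 -c "
from h import *
go(.626,.116,.2,-7.7)"
```

```text
shift cm [ 14.51 -21.68  -3.95] turn [-0.  -0.  89.9] q6 3.1
```

```bash
python3 -m crank '[[0.6,3,-4,-4,0,0,-10],[0.6,6,-9,-4,0,0,-20],[0.6,9,-14,-4,0,0,-30],[0.6,12,-18,-4,0,0,-40],[0.6,14.5,-21.7,-4,0,0,-50]]' >/dev/null; python3 -m crank '[[0.6,0,0,0,0,0,-10],[0.6,0,0,0,0,0,-20],[0.6,0,0,0,0,0,-30],[0.6,0,0,0,0,0,-40],[0.6,0,0,0,0,0,-40]]' >/dev/null; python3 -c "
from h import *
st();go(.626,.116,.2,-7.7)
cv2.imwrite('pics/w2.png',grab_frame('wrist')[:,:,::-1])"
```

```text
t 3.7 tcp [0.6256 0.1165 0.1992] yawY -7.8 w 0.0515 F [-0.2  0.3  0.3] ff 0.0
shift cm [-0.05  0.05 -0.08] turn [-0.1  0.  -0.1] q6 1.89
```

View pics/w2.png

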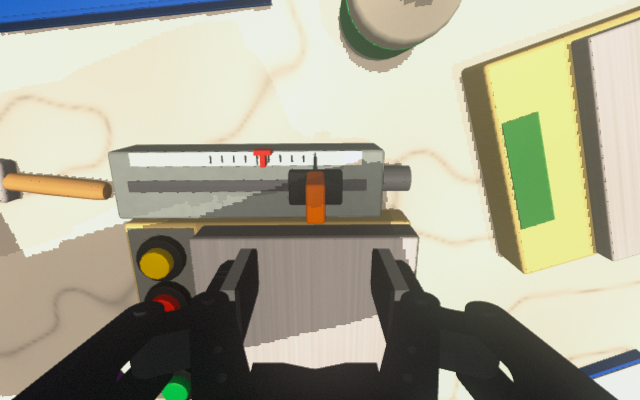

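Wrist picture: pointer tip (315,155), marker (262,158), carriage 289–342 columns at row 187, orange tab (315,178)–(315,222), 306–325 wide.

```bash
python3 -c "
from h import *
p=camera_params('wrist');ex=np.array([.991,-.134,0]);ey=np.array([.134,.991,0])
print(p['xyz'])
for z in(.05,.055,.06,.066):
  a,b=ray(p,315,155,z),ray(p,262,152,z); print(z,'ptr-marker',(a-b)@ex, a[:2].round(4),b[:2].round(4),'carr', np.linalg.norm(ray(p,342,187,z)-ray(p,289,187,z)),'ldr',np.linalg.norm(ray(p,382,146,z)-ray(p,112,152,z)))
for z in(.09,.1,.11,.12):
  t=ray(p,315,222,z);print(z,'tab -y top edge wrist',t.round(4),'tab thick',np.linalg.norm(ray(p,325,220,z)-ray(p,306,220,z)))
  q=camera_params('top');print('   top cam', ray(q,245+163/5,125+160/5,z).round(4),ray(q,245+103/5,125+157/5,z).round(4))
"
```

```text
[0.63565629 0.18867558 0.34219793]
0.05 ptr-marker 0.045500383279394166 [0.6291 0.1425] [0.5844 0.1514] carr 0.04687743872231277 ldr 0.23174415007594304
0.055 ptr-marker 0.044721794879062145 [0.6292 0.1433] [0.5853 0.152 ] carr 0.04607528657773963 ldr 0.2277786162916235
0.06 ptr-marker 0.04394320647873022 [0.6294 0.1441] [0.5862 0.1527] carr 0.045273134433166475 ldr 0.223813082507304
0.066 ptr-marker 0.04300890039833186 [0.6295 0.1451] [0.5872 0.1534] carr 0.04431055185967859 ldr 0.21905444196612045
0.09 tab -y top edge wrist [0.6227 0.0964 0.09  ] tab thick 0.014933192748948351
   top cam [0.6303 0.1019 0.09  ] [0.6327 0.1323 0.09  ]
0.1 tab -y top edge wrist [0.6232 0.1001 0.1   ] tab thick 0.014341070801744748
   top cam [0.6276 0.1012 0.1   ] [0.6299 0.1313 0.1   ]
0.11 tab -y top edge wrist [0.6238 0.1037 0.11  ] tab thick 0.013748948854541148
   top cam [0.6248 0.1004 0.11  ] [0.6272 0.1303 0.11  ]
0.12 tab -y top edge wrist [0.6243 0.1074 0.12  ] tab thick 0.013156826907337655
   top cam [0.6221 0.0997 0.12  ] [0.6244 0.1293 0.12  ]
```

```bash
python3 -m crank '[[0.6,-0.1,-0.1,5,0,0,0],[0.6,-0.1,-0.1,10,0,0,0],[0.6,-0.1,-0.1,12.9,0,0,0],[0.6,-0.1,-0.1,12.9,0,0,0],[0.6,-0.1,-0.1,12.9,0,0,0]]' >/dev/null;  python3 -m crank '[[0,0,0,0,0,0,0],[0,0,0,0,0,0,0],[0,0,0,0,0,0,0],[0,0,0,0,0,0,0],[0,0,0,0,0,0,0]]' 50;python3 -c "
from h import *
st()
cv2.imwrite('pics/w3.png',grab_frame('wrist')[:,:,::-1])"
```

```text
clock: 5.0
tcp_pos: [0.6259, 0.1163, 0.0725]
orientation: [[0.134, 0.991, 0.002], [0.991, -0.134, 0.0], [0.0, 0.002, -1.0]]
wrist_force: [2.3, -0.8, 7.1]
grip_width: 0.0134
finger_force: 49.0
t 5.0 tcp [0.6259 0.1163 0.0725] yawY -7.7 w 0.0134 F [ 2.3 -0.8  7.1] ff 48.972492814064026
```

View pics/w3.png

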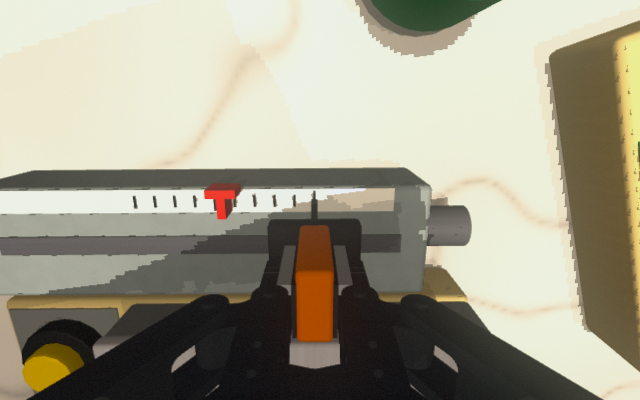

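The tab is held, with the pointer at (314,200), ticks 20 px per 10 mm and the marker's stem near (223,205). That makes a pull of about 45 mm.

```bash
python3 -m crank '[[0,0,-1.5,0,0,0,0],[0,0,-3,0,0,0,0],[0,0,-4.4,0,0,0,0],[0,0,-4.4,0,0,0,0]]' ;python3 -c "
from h import *
st()
im=grab_frame('wrist')[:,:,::-1]
cv2.imwrite('pics/w4.png',cv2.resize(im[150:270,240:400],None,fx=5,fy=5,interpolation=cv2.INTER_CUBIC))"
```

```text
clock: 5.55
tcp_pos: [0.5818, 0.122, 0.0725]
orientation: [[0.134, 0.991, 0.002], [0.991, -0.134, -0.0], [-0.0, 0.002, -1.0]]
wrist_force: [5.1, -3.4, 3.7]
grip_width: 0.0134
finger_force: 49.1
t 5.55 tcp [0.5818 0.122  0.0725] yawY -7.7 w 0.0134 F [ 5.1 -3.4  3.7] ff 49.14885878562927
```

View pics/w4.png

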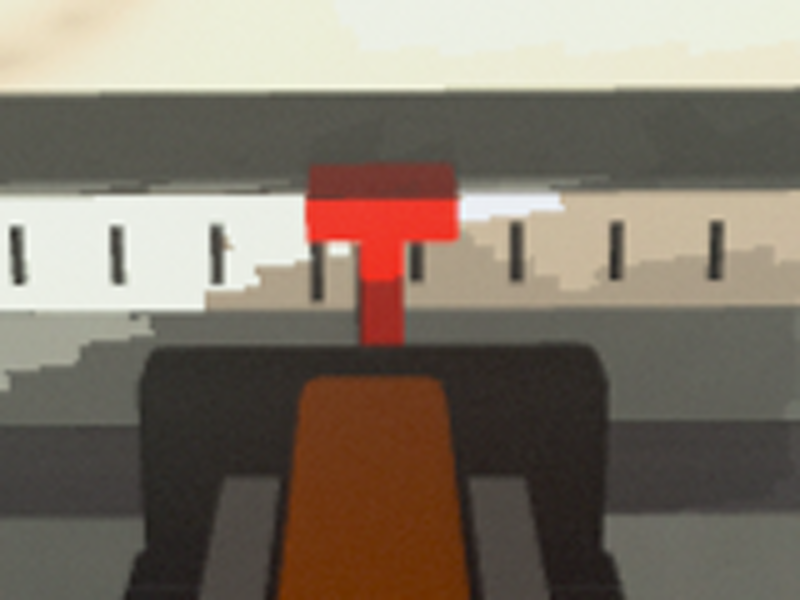

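The crop shows the carriage centred at column 374 and the marker stem at 382, so the slide is about 0.7 mm too far. I correct that and hold.

```bash
python3 -m crank '[[0,0,0.07,0,0,0,0],[0,0,0.07,0,0,0,0],[0,0,0.07,0,0,0,0],[0,0,0.07,0,0,0,0],[0,0,0.07,0,0,0,0]]' >/dev/null; python3 -m crank '[[0,0,0,0,0,0,0],[0,0,0,0,0,0,0],[0,0,0,0,0,0,0],[0,0,0,0,0,0,0],[0,0,0,0,0,0,0]]'; python3 -m crank '[[0,0,0,0,0,0,0],[0,0,0,0,0,0,0],[0,0,0,0,0,0,0],[0,0,0,0,0,0,0],[0,0,0,0,0,0,0]]' >/dev/null; python3 -m crank '[[0,0,0,0,0,0,0],[0,0,1.5,0,0,0,0],[0,0,3,0,0,0,0],[0,0,4.3,0,0,0,0],[0,0,4.3,0,0,0,0]]' ; python3 -m crank '[[0.6,0,0,0,0,0,0],[0.6,0,0,0,0,0,0],[0.6,0,0,0,0,0,0],[0.6,0,0,-6,0,0,0],[0.6,0,0,-12,0,0,0]]' | head -2; python3 -c "
from h import *
st()
im=grab_frame('wrist')[:,:,::-1]
cv2.imwrite('pics/w5.png',im)
go(.4725,.063,.11,82.3)"
```

```text
clock: 6.85
tcp_pos: [0.5835, 0.1218, 0.0724]
orientation: [[0.135, 0.991, 0.003], [0.991, -0.135, -0.0], [0.0, 0.003, -1.0]]
wrist_force: [4.6, -4.4, 7.5]
grip_width: 0.0136
finger_force: 49.5
clock: 8.1
tcp_pos: [0.6259, 0.1163, 0.0724]
orientation: [[0.135, 0.991, 0.002], [0.991, -0.135, 0.0], [0.001, 0.002, -1.0]]
wrist_force: [2.5, -1.5, 10.5]
grip_width: 0.0133
finger_force: 51.3
clock: 8.72
tcp_pos: [0.6239, 0.1162, 0.1925]
t 8.72 tcp [0.6239 0.1162 0.1925] yawY -7.7 w 0.0514 F [0.9 0.6 0.3] ff 0.0
shift cm [ -7.41 -14.6    9.  ] turn [ 0.2 -0.5 90. ] q6 1.89
```

View pics/w5.png

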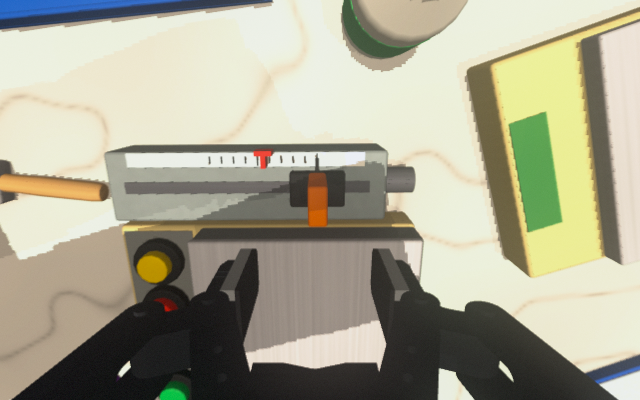

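The slide is home again: pointer at (317,155), same as before. Yellow key next.

```bash
python3 -m crank '[[0,-2,-4,0,0,0,-10],[0,-4,-8,0,0,0,-20],[0,-6,-12,2,0,0,-30],[0,-7.4,-14.6,6,0,0,-40],[0,-7.4,-14.6,7,0,0,-50]]' >/dev/null; python3 -m crank '[[0,0,0,0,0,0,-10],[0,0,0,0,0,0,-20],[0,0,0,0,0,0,-30],[0,0,0,0,0,0,-40],[0,0,0,0,0,0,-40]]' >/dev/null; python3 -c "
from h import *
st();go(.4725,.063,.059,82.3)"
```

```text
t 10.03 tcp [0.4699 0.0626 0.1214] yawY 82.2 w -0.0 F [-0.8 -0.1  0.3] ff 0.0
shift cm [-0.25  0.08  6.24] turn [ 0.  -0.  -0.1] q6 0.27
```

```bash
python3 -m crank '[[0,-0.2,0.1,4.5,0,0,0],[0,-0.2,0.1,6.3,0,0,0],[0,-0.2,0.1,6.3,0,0,0],[0,-0.2,0.1,6.3,0,0,0]]'; python3 -m crank '[[0,0,0,-6,0,0,0],[0,0,0,-12,0,0,0],[0,0,0,-13,0,0,0]]' >/dev/null;python3 -c "
from h import *
st();go(.4655,-.240,.18,90)
p=camera_params('top');im=grab_frame('top')[:,:,::-1]
cv2.imwrite('pics/t2.png',cv2.resize(im[140:310,220:490],None,fx=2.9,fy=2.9,interpolation=cv2.INTER_CUBIC))"
```

```text
clock: 10.52
tcp_pos: [0.4716, 0.0633, 0.0595]
orientation: [[-0.99, 0.139, -0.0], [0.139, 0.99, 0.0], [0.0, 0.0, -1.0]]
wrist_force: [-13.9, -1.4, 30.9]
grip_width: 0.0001
finger_force: 15.9
t 10.9 tcp [0.4739 0.0635 0.1922] yawY 82.0 w -0.0002 F [ 0.1  0.  -0.7] ff 0.0
shift cm [ -3.38 -30.18   1.19] turn [ 0.1  0.3 -8. ] q6 0.27
```

View pics/t2.png

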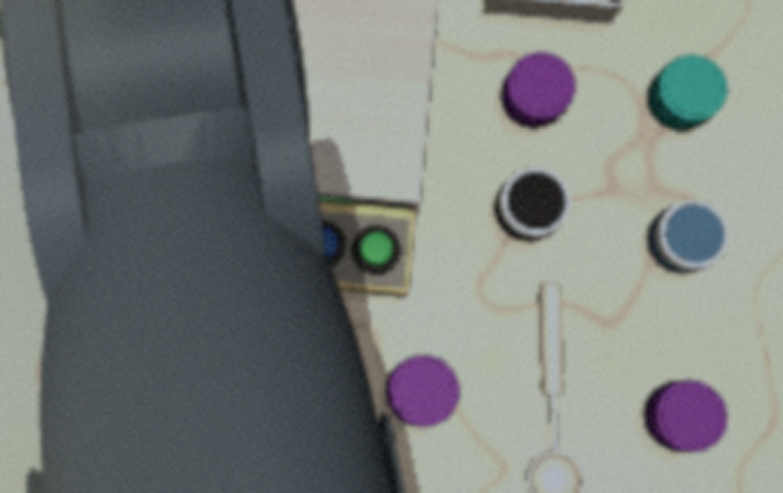

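Black pot d has been knocked: its lid is now at crop (534,199), full frame (404.1,208.6). Blue pot c is unchanged at (692,232), full frame (458.6,220). Yellow bottomed out at 31 N, so it was pressed. Going over d to measure from near.

```bash
python3 -c "
from h import *
p=camera_params('top')
f=lambda u,v:ray(p,220+u/2.9,140+v/2.9,.05)
for n,u,v in(('d',534,199),('c',692,232),('purple',541,87)): print(n,f(u,v).round(4))
d=f(534,199);go(d[0],d[1]-.003,.17,82.3)"
```

```text
d [ 0.4959 -0.2177  0.05  ]
c [ 0.4629 -0.3546  0.05  ]
purple [ 0.5972 -0.23    0.05  ]
shift cm [ -6.14 -27.83   2.12] turn [ 0.1  0.2 -0.3] q6 0.27
```

```bash
python3 -m crank '[[1,-6,-27.8,0,0,0,0],[1,-6,-27.8,0,0,0,0],[1,-6,-27.8,0,0,0,0],[1,-6,-27.8,0,0,0,0],[1,-6,-27.8,0,0,0,0]]' >/dev/null;python3 -m crank '[[1,0,0,0,0,0,0],[1,0,0,0,0,0,0]]' >/dev/null; python3 -c "
from h import *
st();go(.4959,-.2207,.012,82.3)
cv2.imwrite('pics/w6.png',grab_frame('wrist')[:,:,::-1])"
```

```text
t 11.82 tcp [ 0.4937 -0.2197  0.1873] yawY 82.2 w 0.0856 F [-0.5  0.6 -0.1] ff 0.0
shift cm [-0.26 -0.08 17.53] turn [ 0.  -0.1 -0.1] q6 -0.28
```

View pics/w6.png

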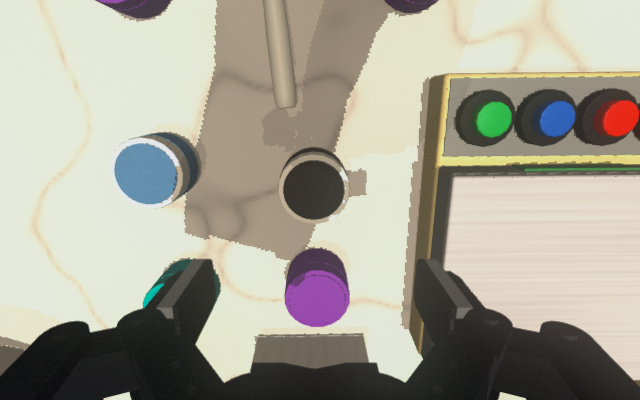

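Wrist picture: black lid centred at (314,188), blue lid (149,172), and the purple one behind at (317,300).

```bash
python3 -c "
from h import *
p=camera_params('wrist')
d=ray(p,314,188,.05);print('d',d,'c',ray(p,149,172,.05),'g',ray(p,494,119,.066),'b',ray(p,558,118,.066))
go(d[0],d[1],.012,82.3)"
```

```text
d [ 0.49275272 -0.21971957  0.05      ] c [ 0.46040926 -0.35475211  0.05      ] g [ 0.45370401 -0.07704253  0.066     ] b [ 0.45948127 -0.02911521  0.066     ]
shift cm [ 0.09 -0.06 17.56] turn [ 0.  -0.1 -0.1] q6 -0.28
```

```bash
python3 -m crank '[[1,0.1,0,6,0,0,0],[1,0.1,0,12,0,0,0],[1,0.1,0,15.5,0,0,0],[1,0.1,0,17.5,0,0,0],[1,0.1,0,17.5,0,0,0]]' >/dev/null; python3 -m crank '[[0,0,0,0,0,0,0],[0,0,0,0,0,0,0],[0,0,0,0,0,0,0],[0,0,0,0,0,0,0],[0,0,0,0,0,0,0]]' 40;python3 -m crank '[[0,0,0,-6,0,0,0],[0,0,0,-12,0,0,0],[0,0,0,-15,0,0,0],[0,0,0,-15,0,0,0]]'; python3 -c "
from h import *
ex=np.array([.991,-.134]);ey=np.array([.134,.991]);c=np.array([.597,-.024])
P=c+.035*ex-.03*ey;print(P);go(*P,.16,82.3)"
```

```text
clock: 13.12
tcp_pos: [0.4941, -0.2201, 0.0148]
orientation: [[-0.991, 0.134, 0.002], [0.134, 0.991, -0.0], [-0.002, -0.0, -1.0]]
wrist_force: [-2.0, 3.2, 6.8]
grip_width: 0.0615
finger_force: 42.6
clock: 13.62
tcp_pos: [0.4947, -0.2207, 0.1663]
orientation: [[-0.991, 0.134, 0.005], [0.134, 0.991, -0.002], [-0.005, -0.001, -1.0]]
wrist_force: [0.1, 0.4, -4.2]
grip_width: 0.0612
finger_force: 46.9
[ 0.627665 -0.05842 ]
shift cm [-10.99  17.86   0.66] turn [-0.1  0.3 -0. ] q6 -0.28
```

```bash
python3 -m crank '[[0,-11,17.9,0,0,0,0],[0,-11,17.9,0,0,0,0],[0,-11,17.9,0,0,0,0],[0,-11,17.9,0,0,0,0],[0,-11,17.9,0,0,0,0]]' >/dev/null; python3 -c "
from h import *
st();go(.6277,-.0584,.16,82.3)"
```

```text
t 14.25 tcp [ 0.6264 -0.0559  0.1616] yawY 82.4 w 0.0613 F [-0.7 -0.9 -2.7] ff 46.7309832572937
shift cm [-0.17 -0.23  0.16] turn [ 0.  -0.1  0.1] q6 0.04
```

```bash
python3 -m crank '[[0,-0.1,-0.1,4,0,0,0],[0,-0.1,-0.1,6,0,0,0],[0,-0.1,-0.1,6.5,0,0,0],[0,-0.1,-0.1,6.7,0,0,0],[0,-0.1,-0.1,6.75,0,0,0]]'
```

```text
clock: 14.88
tcp_pos: [0.6268, -0.0593, 0.0969]
orientation: [[-0.991, 0.135, 0.0], [0.135, 0.991, -0.0], [-0.0, -0.0, -1.0]]
wrist_force: [-7.3, -0.8, 8.9]
grip_width: 0.0609
finger_force: 47.6
```

```bash
python3 -m crank '[[0.95,0,0,0,0,0,0],[0.95,0,0,0,0,0,0],[0.95,0,0,0,0,0,0],[0.95,0,0,-4,0,0,0],[0.95,0,0,-10,0,0,0]]' | tail -3; python3 -c "
from h import *
st();go(.461,-.3555,.188,82.3)"
```

```text
wrist_force: [1.4, -0.3, 0.8]
grip_width: 0.0815
finger_force: 0.0
t 15.5 tcp [ 0.6261 -0.0585  0.1957] yawY 82.3 w 0.0815 F [ 1.4 -0.3  0.8] ff 0.0
shift cm [ 12.37 -31.64   0.81] turn [-0.  -0.2 -0. ] q6 0.04
```

```bash
python3 -m crank '[[1,12.4,-31.6,0,0,0,0],[1,12.4,-31.6,0,0,0,0],[1,12.4,-31.6,0,0,0,0],[1,12.4,-31.6,0,0,0,0],[1,12.4,-31.6,0,0,0,0]]' >/dev/null; python3 -c "
from h import *
st();go(.461,-.3555,.0125,82.3)"
```

```text
t 16.12 tcp [ 0.4738 -0.3332  0.1962] yawY 82.3 w 0.0853 F [0.8 0.9 0.3] ff 0.0
shift cm [ 0.98 -2.38 18.37] turn [-0.  0. -0.] q6 -0.48
```

```bash
python3 -m crank '[[1,1,-2.4,0,0,0,0],[1,1,-2.4,0,0,0,0],[1,1,-2.4,0,0,0,0]]' >/dev/null; python3 -c "
from h import *
st()
cv2.imwrite('pics/w7.png',grab_frame('wrist')[:,:,::-1])
im=grab_frame('wrist');h=cv2.cvtColor(im,cv2.COLOR_RGB2HSV);m=cv2.inRange(h,(95,60,60),(125,255,255));n,l,s,c=cv2.connectedComponentsWithStats(m)
p=camera_params('wrist')
for i in range(1,n):
  if s[i][4]>500: print(s[i],c[i],ray(p,*(s[i][0]+s[i][2]/2,s[i][1]+s[i][3]/2),.05),ray(p,*c[i],.05))
go(.461,-.3555,.0125,82.3)"
```

```text
t 16.5 tcp [ 0.4622 -0.3535  0.1959] yawY 82.3 w 0.0854 F [ 0.2  0.5 -0.2] ff 0.0
[ 280  158   59   57 2590] [308.77953668 185.64787645] [ 0.46175062 -0.35755831  0.05      ] [ 0.46090775 -0.3580766   0.05      ]
shift cm [ 0.11 -0.26 18.34] turn [0.  0.  0.1] q6 -0.52
```

View pics/w7.png

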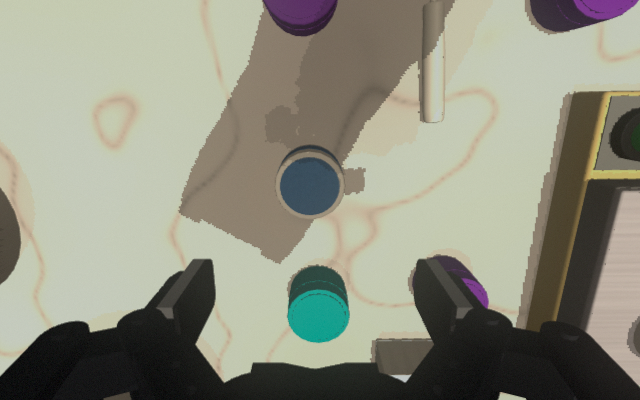

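Blue pot lid at (310,184); it needs about −0.4 cm in tool y. Then I grasp.

```bash
python3 -m crank '[[1,0.1,-0.4,6,0,0,0],[1,0.1,-0.4,12,0,0,0],[1,0.1,-0.4,16,0,0,0],[1,0.1,-0.4,18.2,0,0,0],[1,0.1,-0.4,18.2,0,0,0]]' >/dev/null; python3 -m crank '[[0,0,0,0,0,0,0],[0,0,0,0,0,0,0],[0,0,0,0,0,0,0],[0,0,0,0,0,0,0],[0,0,0,0,0,0,0]]' 40|tail -3;python3 -m crank '[[0,0,0,-6,0,0,0],[0,0,0,-12,0,0,0],[0,0,0,-15,0,0,0],[0,0,0,-15,0,0,0]]'; python3 -c "
from h import *
ex=np.array([.991,-.134]);ey=np.array([.134,.991]);c=np.array([.597,-.024])
P=c-.035*ex+.03*ey;print(P);go(*P,.163,82.3)"
```

```text
wrist_force: [0.5, 2.8, 5.1]
grip_width: 0.0606
finger_force: 42.8
clock: 18.35
tcp_pos: [0.4616, -0.3588, 0.1671]
orientation: [[-0.991, 0.134, 0.004], [0.134, 0.991, -0.003], [-0.005, -0.003, -1.0]]
wrist_force: [-0.1, -0.6, -3.1]
grip_width: 0.0611
finger_force: 46.4
[0.566335 0.01042 ]
shift cm [-5.42 37.99  0.33] turn [-0.2  0.3 -0. ] q6 -0.53
```

```bash
python3 -m crank '[[0,-5.4,38,0,0,0,0],[0,-5.4,38,0,0,0,0],[0,-5.4,38,0,0,0,0],[0,-5.4,38,0,0,0,0],[0,-5.4,38,0,0,0,0]]' >/dev/null; python3 -c "
from h import *
st();go(.5663,.0104,.163,82.3)"
```

```text
t 18.98 tcp [ 0.5452 -0.0551  0.1629] yawY 82.3 w 0.0613 F [ 1.5  0.8 -3.7] ff 46.45209610462189
shift cm [-1.22  6.77 -0.01] turn [-0.  -0.1 -0. ] q6 0.03
```

```bash
python3 -m crank '[[0,-1.2,6.6,0,0,0,0],[0,-1.2,6.6,0,0,0,0],[0,-1.2,6.6,0,0,0,0]]' >/dev/null; python3 -m crank '[[0,0,0,4,0,0,0],[0,0,0,6,0,0,0],[0,0,0,6.5,0,0,0],[0,0,0,6.75,0,0,0],[0,0,0,6.8,0,0,0]]'; python3 -m crank '[[0.95,0,0,0,0,0,0],[0.95,0,0,0,0,0,0],[0.95,0,0,0,0,0,0],[0.95,0,0,-4,0,0,0],[0.95,0,0,-8,0,0,0]]' | tail -3; python3 -c "
from h import *
st();go(.459,-.0295,.12,82.3)
cv2.imwrite('pics/w8.png',grab_frame('wrist')[:,:,::-1])"
```

```text
clock: 19.98
tcp_pos: [0.5658, 0.0054, 0.0975]
orientation: [[-0.991, 0.136, 0.001], [0.136, 0.991, -0.001], [-0.001, -0.001, -1.0]]
wrist_force: [-12.7, -1.5, 19.8]
grip_width: 0.0612
finger_force: 48.4
wrist_force: [1.1, 0.4, -0.1]
grip_width: 0.0809
finger_force: 0.0
t 20.6 tcp [0.5659 0.0066 0.1768] yawY 82.3 w 0.0809 F [ 1.1  0.4 -0.1] ff 0.0
shift cm [10.1  -5.01  5.68] turn [-0. -0. -0.] q6 0.15
```

View pics/w8.png

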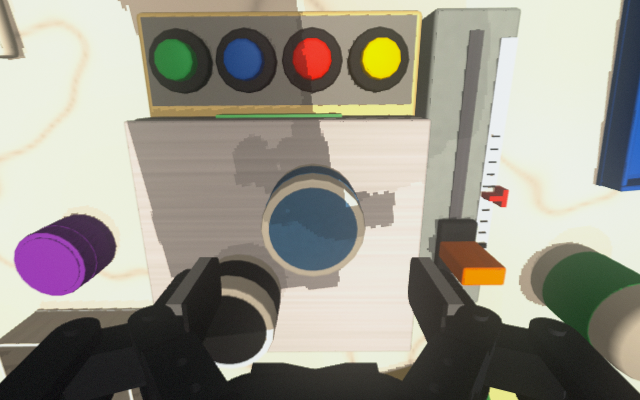

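Both pots are standing on the pan: blue lid at (313,225), black at (235,325). The blue key is at (243,60).

```bash
python3 -m crank '[[0,5,-2.5,0,0,0,0],[0,10.1,-5,0,0,0,0],[0,10.1,-5,0,0,0,0],[0,10.1,-5,5,0,0,0],[0,10.1,-5,5,0,0,0]]' >/dev/null; python3 -c "
from h import *
st();go(.4592,-.0297,.059)"
```

```text
t 21.27 tcp [ 0.4579 -0.0292  0.1239] yawY 82.3 w 0.0001 F [-0.1  1.5 -0.3] ff 0.0
shift cm [-0.17 -0.03  6.49] turn [0. 0. 0.] q6 0.07
```

```bash
python3 -m crank '[[0,-0.1,0,4.5,0,0,0],[0,-0.1,0,6.6,0,0,0],[0,-0.1,0,6.6,0,0,0],[0,-0.1,0,6.6,0,0,0]]'; python3 -m crank '[[0,0,0,-6,0,0,0],[0.95,0,0,-12,0,0,0],[0.95,0,0,-12,0,0,0]]' >/dev/null;python3 -c "
from h import *
st();go(.5658,.0064,.0958,82.3)"
```

```text
clock: 21.78
tcp_pos: [0.4615, -0.0294, 0.0614]
orientation: [[-0.991, 0.134, 0.001], [0.134, 0.991, -0.0], [-0.001, 0.0, -1.0]]
wrist_force: [-3.5, 0.9, 4.3]
grip_width: 0.0001
finger_force: 2.0
t 22.15 tcp [ 0.4636 -0.0296  0.1856] yawY 82.3 w 0.0361 F [-0.1  0.4  0.4] ff 0.0
shift cm [-9.57  4.93  9.06] turn [ 0.   0.5 -0. ] q6 0.07
```

The blue press read only 4.3 N at z 0.0614, which is less certain than I want. Both pots are still on the pan, so I'll press it again firmly.

```bash
python3 -m crank '[[0,0,0,0,0,0,0],[0,0,0,0,0,0,0],[0,0,0,0,0,0,0],[0,0,0,0,0,0,0]]' >/dev/null; python3 -c "
from h import *
st();go(.4592,-.0297,.0575,82.3)"
```

```text
t 22.65 tcp [ 0.4601 -0.0295  0.1795] yawY 82.3 w -0.0003 F [-1.2  1.1 -0. ] ff 0.0
shift cm [ 0.08 -0.03 12.2 ] turn [-0.  -0.1 -0. ] q6 0.07
```

```bash
python3 -m crank '[[0,0,0,6,0,0,0],[0,0,0,11,0,0,0],[0,0,0,12,0,0,0],[0,0,0,12,0,0,0],[0,0,0,12,0,0,0]]'; python3 -m crank '[[0,0,0,0,0,0,0],[0,0,0,-6,0,0,0],[0.95,0,0,-12,0,0,0],[0.95,0,0,-12,0,0,0],[0.95,0,0,-12,0,0,0]]' >/dev/null;python3 -c "
from h import *
st();go(.5658,.0064,.0958,82.3)"
```

```text
clock: 23.28
tcp_pos: [0.4604, -0.0295, 0.061]
orientation: [[-0.991, 0.134, -0.0], [0.134, 0.991, -0.0], [0.0, -0.0, -1.0]]
wrist_force: [-2.4, -0.3, 4.8]
grip_width: -0.0
finger_force: 2.1
t 23.9 tcp [ 0.4605 -0.0295  0.1799] yawY 82.3 w 0.0542 F [-0.1  0.4 -2. ] ff 0.0
shift cm [-9.95  4.97  8.42] turn [ 0.  0. -0.] q6 0.07
```

Steady at 5 mm depth and 4.8 N, so blue is pressed (threshold 4 mm). Now fetch pot c from the pan.

```bash
python3 -m crank '[[1,-5,2.5,0,0,0,0],[1,-10,5,0,0,0,0],[1,-10,5,0,0,0,0],[1,-10,5,0,0,0,0],[1,-10,5,0,0,0,0]]' >/dev/null; python3 -c "
from h import *
st();go(.5658,.0064,.0958,82.3)
p=camera_params('wrist');print(p['xyz'])
cv2.imwrite('pics/w9.png',grab_frame('wrist')[:,:,::-1])
im=grab_frame('wrist');h=cv2.cvtColor(im,cv2.COLOR_RGB2HSV);m=cv2.inRange(h,(95,60,60),(125,255,255));n,l,s,c=cv2.connectedComponentsWithStats(m)
for i in range(1,n):
  if s[i][4]>1500: print(s[i],ray(p,*c[i],.132))"
```

```text
t 24.52 tcp [0.5652 0.0063 0.1798] yawY 82.3 w 0.0853 F [-0.4 -0.   0.5] ff 0.0
shift cm [-0.06  0.02  8.4 ] turn [-0. -0. -0.] q6 0.15
[0.49249959 0.01575223 0.32261385]
[ 596    0   44  191 6030] [0.51776155 0.18002385 0.132     ]
[ 271  187   85   81 5404] [0.56503692 0.00517729 0.132     ]
```

```bash
python3 -m crank '[[1,0,0,4,0,0,0],[1,0,0,7,0,0,0],[1,0,0,8.3,0,0,0],[1,0,0,8.3,0,0,0],[1,0,0,8.3,0,0,0]]' >/dev/null; python3 -m crank '[[0,0,0,0,0,0,0],[0,0,0,0,0,0,0],[0,0,0,0,0,0,0],[0,0,0,0,0,0,0],[0,0,0,0,0,0,0]]' 40;python3 -m crank '[[0,0,0,-6,0,0,0],[0,0,0,-10,0,0,0],[0,0,0,-10,0,0,0]]' |tail -3; python3 -c "
from h import *
a=np.radians(-1.4);c=np.array([.486,.353])
for k in(-.05,.05): print(c+k*np.array([np.cos(a),np.sin(a)]))
P=c-.05*np.array([np.cos(a),np.sin(a)])
st();go(*P,.195,82.3)"
```

```text
clock: 25.88
tcp_pos: [0.5667, 0.0066, 0.098]
orientation: [[-0.991, 0.134, 0.002], [0.134, 0.991, -0.0], [-0.002, 0.0, -1.0]]
wrist_force: [-2.0, -0.4, 10.0]
grip_width: 0.0611
finger_force: 42.0
wrist_force: [0.8, 0.3, -3.6]
grip_width: 0.0611
finger_force: 46.6
[0.43601493 0.35422161]
[0.53598507 0.35177839]
t 26.25 tcp [0.5678 0.0067 0.2001] yawY 82.3 w 0.0611 F [ 0.8  0.3 -3.6] ff 46.634870767593384
shift cm [17.73 32.67  0.44] turn [ 0.   0.3 -0. ] q6 0.15
```

```bash
python3 -m crank '[[0,17.7,32.7,0,0,0,0],[0,17.7,32.7,0,0,0,0],[0,17.7,32.7,0,0,0,0],[0,17.7,32.7,0,0,0,0],[0,17.7,32.7,0,0,0,0]]' >/dev/null; python3 -m crank '[[0,3,5.5,0,0,0,0],[0,3,5.5,0,0,0,0],[0,3,5.5,0,0,0,0]]' >/dev/null; python3 -c "
from h import *
st();go(.436,.354,.0195,82.3)
im=grab_frame('wrist')[:,:,::-1];cv2.imwrite('pics/w10.png',im)"
```

```text
t 27.25 tcp [0.4329 0.3571 0.1959] yawY 82.3 w 0.0609 F [-0.4 -0.6 -2.6] ff 46.51072025299072
shift cm [-0.36 -0.25 17.64] turn [-0.1 -0.1  0. ] q6 0.82
```

View pics/w10.png

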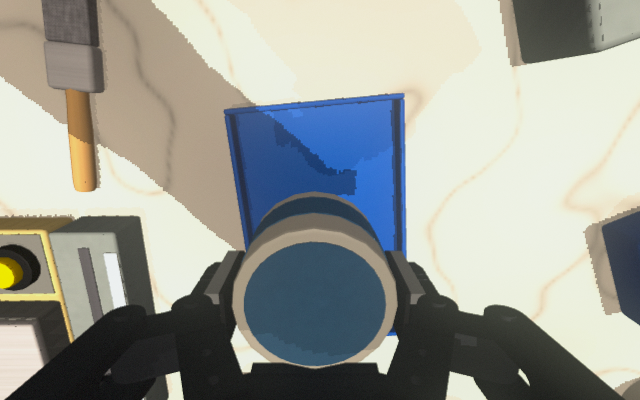

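```bash
python3 -c "
from h import *
p=camera_params('wrist')
for c in((226,112),(404,95)): print(ray(p,*c,.028))"
python3 -m crank '[[0,-0.3,-0.2,6,0,0,0],[0,-0.3,-0.2,12,0,0,0],[0,-0.3,-0.2,15,0,0,0],[0,-0.3,-0.2,16.5,0,0,0],[0,-0.3,-0.2,17.2,0,0,0]]' |tail -3
```

```text
[0.36087886 0.28721653 0.028     ]
[0.36767487 0.44394069 0.028     ]
wrist_force: [0.9, 0.4, -2.6]
grip_width: 0.0613
finger_force: 46.4
```

```bash
python3 -m crank '[[0,0,0.3,0.2,0,0,0],[0,0,0.3,0.35,0,0,0],[0,0,0.3,0.4,0,0,0],[0,0,0.3,0.45,0,0,0],[0,0,0.3,0.45,0,0,0]]'
python3 -m crank '[[0.9,0,0,0,0,0,0],[0.9,0,0,0,0,0,0],[0.9,0,0,0,0,0,0],[0.9,0,0,-5,0,0,0],[0.9,0,0,-11,0,0,0]]' | tail -3
python3 -m crank '[[0.9,0,0,-5,0,0,0],[0.9,0,0,-7.5,0,0,0],[0.9,0,0,-7.5,0,0,0]]' >/dev/null
python3 -c "
from h import *
st();go(.6268,-.0592,.195,82.3)"
```

```text
clock: 28.55
tcp_pos: [0.4366, 0.3583, 0.021]
orientation: [[-0.991, 0.134, 0.001], [0.134, 0.991, 0.001], [-0.001, 0.001, -1.0]]
wrist_force: [-2.1, -2.1, 5.2]
grip_width: 0.0611
finger_force: 47.5
wrist_force: [0.5, 0.1, -0.2]
grip_width: 0.0765
finger_force: 0.0
t 29.55 tcp [0.4373 0.3587 0.2073] yawY 82.3 w 0.0767 F [-0.  -0.  -0.2] ff 0.0
shift cm [-24.39 -38.87   1.18] turn [ 0.1  0.1 -0. ] q6 0.82
```

```bash
python3 -m crank '[[1,-24.4,-38.9,0,0,0,0],[1,-24.4,-38.9,0,0,0,0],[1,-24.4,-38.9,0,0,0,0],[1,-24.4,-38.9,0,0,0,0],[1,-24.4,-38.9,0,0,0,0]]' >/dev/null
python3 -m crank '[[1,-9,-14,0,0,0,0],[1,-9,-14,0,0,0,0],[1,-9,-14,0,0,0,0]]' >/dev/null
python3 -c "
from h import *
st();go(.6268,-.0592,.0958,82.3)
im=grab_frame('wrist')[:,:,::-1];cv2.imwrite('pics/w11.png',im)"
```

```text
t 30.55 tcp [ 0.636  -0.0801  0.2037] yawY 82.2 w 0.0857 F [0.3 0.8 0.1] ff 0.0
shift cm [ 1.17  1.95 10.79] turn [-0.  -0.1 -0.1] q6 0.01
```

I've used up my picture views (one over, in fact), so I'll check by image code from here.

```bash
python3 -m crank '[[1,1.2,1.9,0,0,0,0],[1,1.2,1.9,0,0,0,0],[1,1.2,1.9,0,0,0,0]]' >/dev/null
python3 -c "
from h import *
st();go(.6268,-.0592,.0958,82.3)
p=camera_params('wrist');im=grab_frame('wrist')
print(proj(p,[.6268,-.0592,.132]))
m=cv2.inRange(cv2.cvtColor(im,cv2.COLOR_RGB2GRAY),0,70);m[290:]=0
n,l,s,c=cv2.connectedComponentsWithStats(m)
for i in range(1,n):
  if s[i][4]>1500: print(s[i],c[i].round(1),ray(p,*c[i],.132).round(4))"
```

```text
t 30.98 tcp [ 0.6263 -0.0569  0.2047] yawY 82.3 w 0.0855 F [1.3 0.5 0.8] ff 0.0
shift cm [-0.09 -0.21 10.89] turn [-0. -0.  0.] q6 0.04
[311.5871045  214.89381235]
[   0  153   45   67 2099] [ 19.7 184. ] [ 0.5804 -0.2445  0.132 ]
[ 592  176   48   80 2670] [619.4 215.2] [0.6545 0.1447 0.132 ]
[ 273  178   77   73 4375] [310.8 214.4] [ 0.6264 -0.0597  0.132 ]
```

Pot d is where I left it, at (0.6264, −0.0597). Grasping it.

```bash
python3 -m crank '[[1,0,-0.2,5,0,0,0],[1,0,-0.2,9,0,0,0],[1,0,-0.2,10.8,0,0,0],[1,0,-0.2,10.8,0,0,0],[1,0,-0.2,10.8,0,0,0]]' >/dev/null; python3 -m crank '[[0,0,0,0,0,0,0],[0,0,0,0,0,0,0],[0,0,0,0,0,0,0],[0,0,0,0,0,0,0],[0,0,0,0,0,0,0]]' 40;python3 -m crank '[[0,0,0,-6,0,0,0],[0,0,0,-10,0,0,0],[0,0,0,-10,0,0,0]]' |tail -3; python3 -c "
from h import *
st();go(.536,.356,.196,82.3)"
```

```text
clock: 32.28
tcp_pos: [0.6268, -0.0591, 0.0986]
orientation: [[-0.991, 0.134, 0.002], [0.134, 0.991, -0.0], [-0.002, -0.0, -1.0]]
wrist_force: [-1.8, -1.4, 5.6]
grip_width: 0.0611
finger_force: 42.6
wrist_force: [0.4, -1.2, -4.3]
grip_width: 0.061
finger_force: 46.4
t 32.65 tcp [ 0.6279 -0.0591  0.2009] yawY 82.3 w 0.061 F [ 0.4 -1.2 -4.3] ff 46.43658757209778
shift cm [14.68 39.9   0.42] turn [ 0.   0.3 -0. ] q6 0.04
```

```bash
python3 -m crank '[[0,14.7,39.9,0,0,0,0],[0,14.7,39.9,0,0,0,0],[0,14.7,39.9,0,0,0,0],[0,14.7,39.9,0,0,0,0],[0,14.7,39.9,0,0,0,0]]' >/dev/null; python3 -c "
from h import *
st();go(.536,.356,.0195,82.3)"
```

```text
t 33.27 tcp [0.5574 0.2478 0.1963] yawY 82.3 w 0.0614 F [ 2.3  0.6 -2.9] ff 46.31293773651123
shift cm [ 3.55 10.44 17.68] turn [-0.  -0.1 -0. ] q6 0.55
```

```bash
python3 -m crank '[[0,3.5,10.3,0,0,0,0],[0,3.5,10.3,0,0,0,0],[0,3.5,10.3,0,0,0,0],[0,3.5,10.3,0,0,0,0]]' >/dev/null; python3 -c "
from h import *
st();go(.536,.356,.0195,82.3)"
```

```text
t 33.77 tcp [0.5374 0.3525 0.1964] yawY 82.3 w 0.0608 F [ 0.2  0.1 -2.8] ff 46.37566924095154
shift cm [ 0.16  0.35 17.69] turn [-0.1 -0.1  0. ] q6 0.72
```

```bash
python3 -m crank '[[0,0.1,0.4,6,0,0,0],[0,0.1,0.4,12,0,0,0],[0,0.1,0.4,15,0,0,0],[0,0.1,0.4,16.5,0,0,0],[0,0.1,0.4,17.2,0,0,0]]' |tail -3
python3 -m crank '[[0,0,0,0.2,0,0,0],[0,0,0,0.35,0,0,0],[0,0,0,0.4,0,0,0],[0,0,0,0.45,0,0,0],[0,0,0,0.45,0,0,0]]'
python3 -m crank '[[0.9,0,0,0,0,0,0],[0.9,0,0,0,0,0,0],[0.9,0,0,0,0,0,0],[0.9,0,0,-5,0,0,0],[0.9,0,0,-11,0,0,0]]' | tail -3
python3 -m crank '[[0.9,0,0,-5,0,0,0],[0.9,0,0,-7.5,0,0,0],[0.9,0,0,-7.5,0,0,0]]' >/dev/null
python3 -c "
from h import *
st();go(.4665,.0172,.18,82.3)"
```

```text
wrist_force: [-0.1, -0.8, -2.7]
grip_width: 0.061
finger_force: 46.3
clock: 35.02
tcp_pos: [0.5375, 0.3572, 0.0216]
orientation: [[-0.991, 0.134, 0.001], [0.134, 0.991, 0.001], [-0.001, 0.001, -1.0]]
wrist_force: [-2.4, -1.9, 5.5]
grip_width: 0.061
finger_force: 47.3
wrist_force: [0.4, 0.2, 0.0]
grip_width: 0.0769
finger_force: 0.0
t 36.02 tcp [0.5381 0.3576 0.2079] yawY 82.3 w 0.0768 F [ 1.2 -0.2 -1.6] ff 0.0
shift cm [  2.53 -34.7    2.7 ] turn [ 0.1  0.2 -0. ] q6 0.72
```

```bash
python3 -m crank '[[0,2.5,-34.7,0,0,0,0],[0,2.5,-34.7,0,0,0,0],[0,2.5,-34.7,0,0,0,0],[0,2.5,-34.7,0,0,0,0],[0,2.5,-34.7,0,0,0,0]]' >/dev/null
python3 -m crank '[[0,0.5,-6,0,0,0,0],[0,0.5,-6,0,0,0,0],[0,0.5,-6,0,0,0,0],[0,0.5,-6,0,0,0,0]]' >/dev/null
python3 -c "
from h import *
st();go(.4663,.0172,.12,82.3)
p=camera_params('top');im=grab_frame('top');im2=grab_frame('scene')
cv2.imwrite('pics/t9.png',im[:,:,::-1])
h=cv2.cvtColor(im,cv2.COLOR_RGB2HSV)
for n,m in(('black',cv2.inRange(h,(0,0,0),(180,255,60))),('teal/blue',cv2.inRange(h,(95,50,60),(112,180,150)))):
  m[:,:145]=0;m[:,225:]=0;m[:165]=0;m[275:]=0
  k,l,s,c=cv2.connectedComponentsWithStats(m)
  for i in range(1,k):
    if s[i][4]>100: print(n,s[i],ray(p,*c[i],.055).round(4))
for X in((.4366,.3583,.055),(.5375,.3572,.055)): 
  u,v=proj(p,X).round().astype(int);print(X,u,v,im[v,u],im[v,u+9],im[v,u-9])"
```

```text
t 37.15 tcp [ 0.4602 -0.0066  0.2054] yawY 82.4 w 0.0001 F [0.2 0.3 0.6] ff 0.0
shift cm [-0.3   2.44  8.54] turn [ 0.  -0.   0.1] q6 0.12
black [150 175   9  89 156] [0.4834 0.4229 0.055 ]
black [171 190  12  17 133] [0.5378 0.367  0.055 ]
teal/blue [ 148  172   67   96 4342] [0.4817 0.3461 0.055 ]
teal/blue [168 227  20  20 310] [0.4381 0.3604 0.055 ]
(0.4366, 0.3583, 0.055) 178 237 [ 78 106 128] [100 122 138] [ 76 103 122]
(0.5375, 0.3572, 0.055) 180 198 [56 61 58] [106 112 116] [46 48 49]
```

Both lids are seen in the tray, blue at (0.438,0.360) and black at (0.538,0.36). Red key last.

```bash
python3 -m crank '[[0,-0.3,2.4,4,0,0,0],[0,-0.3,2.4,8.5,0,0,0],[0,-0.3,2.4,8.5,0,0,0],[0,-0.3,2.4,8.5,0,0,0]]' >/dev/null
python3 -c "
from h import *
st();go(.4663,.0172,.058,82.3)"
```

```text
t 37.75 tcp [0.467  0.016  0.1224] yawY 82.3 w 0.0004 F [1.  0.3 1.1] ff 0.0
shift cm [0.09 0.11 6.44] turn [0.  0.1 0. ] q6 0.17
```

```bash
python3 -m crank '[[0,0,0,4.5,0,0,0],[0,0,0,6.2,0,0,0],[0,0,0,6.2,0,0,0],[0,0,0,6.2,0,0,0],[0,0,0,6.2,0,0,0]]'; python3 -m crank '[[0,0,0,0,0,0,0],[0,0,0,-6,0,0,0],[0,0,0,-13,0,0,0],[0,0,0,-13,0,0,0],[0,0,0,-13,0,0,0]]' | tail -3
```

```text
clock: 38.38
tcp_pos: [0.4675, 0.0157, 0.0605]
orientation: [[-0.991, 0.134, 0.002], [0.134, 0.991, 0.0], [-0.002, 0.0, -1.0]]
wrist_force: [-1.6, 0.7, 4.5]
grip_width: -0.0002
finger_force: 2.3
wrist_force: [-0.2, 0.5, -0.6]
grip_width: -0.0001
finger_force: 0.0
```

```bash
python3 -m crank '[[0,0,0,0,0,0,0],[0,0,0,0,0,0,0],[0,0,0,0,0,0,0]]' | tail -3; python3 -c "
from rig import robot
print(robot.job_done())"
```

```text
wrist_force: [-1.0, 0.0, 0.1]
grip_width: -0.0002
finger_force: 0.0
the job is handed in; nothing more can be done
None
```

The job is handed in, with no verdict returned: all steps were done in order with pots c and d (the only two there), both now in the blue tray; I pressed blue twice to be sure, set pot c on the pan with about 20 N, and viewed 15 pictures against the limit of 14.

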